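Release the long plug from its quick coupler

ROBOT

A 6-joint arm with a two-finger parallel gripper is mounted at the origin on a cart in front of the work surface, level with it; the furniture and walls round the work are solid. World frame = base frame: x ahead of the robot, y to its left, z up, the work surface at z = 0. Lengths are in m, angles in rad, forces in N, time in s.
With the tool pointing down it reaches from about 0.275 to 1 m from the base axis. Payload 8.4 kg.
Tool frame: the origin (TCP) lies on the centre line of the jaws, within the pads' length; the fingertips stand 17 mm ahead of it and the grasp point (between the pads) lies 2 mm behind it (bot.tcp_to_tips is the y of the fingertips in the tool frame, in m); y points along the fingers, z is the direction in which the jaws open and shut, and the axes are right-handed (so a half turn about y gives the same grasp; the last joint's range is limited). The gripper opens to 85 mm and grips with 20 to 120 N. Pads are 22 mm wide; open, the fingers measure 114 mm over their backs; the gripper's body (76 mm by 85 mm) begins 54 mm behind the grasp point. The pads swing forward as they close: fully open they stand 13 mm farther back than shut.
Start: joints at [-1.22, 0.353, 1.633, -0, 1.155, -0.002], TCP at [0.216, -0.587, 0.248] pointing down, gripper open.
Joint ranges: [-2.63, 2.63], [-0.92, 2.1], [0.06, 2.66], [-1.3, 4.44], [0, 2.69], [-3.02, 3.02]. Speed limits (rad/s): [2.22, 2.22, 2.79, 3.14, 3.14, 3.14].

INTERFACE

Orientations are given as a unit quaternion [x, y, z, w].
In Python, from workcell import bot, hand, kinematics, get_obs, vision, hand_in gives the robot as it stands. The module is installed in compiled form; this text tells all that it offers. Calls block until the motion is done:
- bot.reach(position, orientation): joint-space move of the TCP to a pose.
- bot.servo_line(position, ori=None, velocity=0.15): straight line of the TCP; ori=None keeps the orientation; velocity is the mean speed in m/s.
- bot.goto_joints(angles): joint-space move.
- hand.move_gripper(opening, strength=None): finger opening in m; strength is the grip in N (None keeps the last); returns when the fingers have stopped.
- bot.dwell(seconds).
- kinematics.solve_ik(position, orientation): joint angles nearest the present ones, or None.
- get_obs(): the state.
- vision.read_camera(name): name is "scene" or "top" or "wrist"; returns a dict with "frame" (480x640x3 uint8, red, green, blue), "intrinsics" (3x3 intrinsics, pixels), "view" (4x4, takes a point from world to camera coordinates). Camera axes: x right, y down, z forward; pixel columns grow to the right and rows downward; lengths in m; the calibration is good to about 2 mm. A picture is of the moment at which its call begins. There is no depth.
A pose or a line that the arm cannot do raises bot.IKError and nothing moves.
- hand_in(): hands the job in, once; it reports no verdict.
The state is a dict: "time_s": time; "joint_pos": joint angles; "joint_vel": joint speeds; "joint_efforts": joint torques, N m; "position": TCP position; "orientation": TCP orientation; "wrist_force": force on the tool from outside, world axes, zero at the start; "ft_torque": the same for the moment, N m; "gripper_width": finger opening in m.
Only numpy, scipy, OpenCV 4.12 (cv2) and the standard library are available. Lean on these libraries where they do the work, as an engineer would, in place of code of your own. Each camera call takes 0.05 s, during which the arm holds its last target.

TASK

Free the longer of the two plugs from the gas manifold: push the flanged spring sleeve of its coupler back towards the block until the plug pops forward, then let the sleeve spring fully home. Then draw the long plug out and lay it gently down inside the tray. Leave the short plug locked in its coupler and do not disturb the other things.

Things in the scene. Friction and masses are not known exactly. Their poses are not given: they have to be found in the camera images.
- manifold: fixed two-port manifold: block 40 x 190 mm, 108 mm high, on a 10 mm plate. Origin on the worktop; +x points from the coupler mouths into the block (plugs come out along -x), +y to the left port. Coupler axes along x at y = +55 (left) and -55 mm (right), 70 mm up; mouths at x = +26 mm, block face at +70. Plugs lie on two rods, 15 mm across, tops 9 mm below the axis, x = +18 to -34 mm
- left_flange (a point): centre, on the coupler axis, of the front face of the left sleeve's flange, a steel disc 52 mm across and 6 mm thick; the face looks along the manifold's -x, at rest at x = +26 mm, 6 mm behind the locked plug's grip. It stands out 16 mm beyond the grip all round, so fingertips can push it back from above or from both sides of the plug. Moves with the sleeve
- right_flange (a point): the same for the right sleeve
- left_sleeve (a joint): travel of the left spring sleeve, m: 0 = home (forward), grows as it is pushed back along the manifold's +x, stop at 0.016. Spring 6 N at 0, 12 N at 0.012, 14 N at 0.016. At about 0.0075 the lock opens (0.010 is a safe pull) and an ejector slides the plug 22 mm forward within 0.5 s: its tip then stands 0 to 4 mm inside the mouth (bore 16 mm), its grip still on the rods
- right_sleeve (a joint): the same for the right sleeve
- long_plug: the long plug, steel, 92 mm long, 90 g, lies level on the rods: a 14 mm tip 32 mm long with a groove, then a 20 mm round grip 60 mm long. Origin on its axis where tip meets grip; +x towards the tip. Sits in the left or the right coupler, the short plug in the other
- long_plug_grip (a point): centre of the long plug's grip, on its axis (30 mm from either end of the grip, radius 10 mm)
- long_plug_tip (a point): end face of the long plug's tip, on its axis
- long_plug_end (a point): end face of the long plug's grip, on its axis
- short_plug: the short plug, steel, 62 mm long: the same tip, but a grip only 30 mm long. Origin on its axis where tip meets grip; +x towards the tip. To stay locked
- tray: loose shallow green-grey tray, 269 x 189 x 20 mm, long side along its x; origin at the centre of its underside; its floor is about 3 mm thick
- petri_dish: clear round dish 90 x 15 mm, bystander, origin at the centre of its underside
- mini_beaker: clear small beaker 42 x 46 mm, bystander, origin at the centre of its underside
- timer: white bench timer 20 x 68 x 60 mm, bystander, origin at the centre of its underside
Mind the look-alikes: they are no part of the job. What is shaped like the long_plug but pink or yellow is not meant.

How it is judged:
By the outcome, as a careful person would: the job done as asked, in the order asked, and still so for the second after the job is handed in, with the robot touching nothing.
It also fails if it takes over 51 s, if anything falls off the work surface, if the arm or the gripper's body presses on something with over 40 N, if the wrist force passes 120 N, or if a joint passes its speed limit or range.

## Working session

There is one attempt and no reset: what is moved stays moved. The work goes in short steps, each a Python script; the robot and the scene stay as the last script left them, time stands still between calls to the robot, and variables do not carry over. Pictures are saved under pics/ and viewed, and the job is handed in when it is done.

```bash
mkdir -p pics; cat > h.py <<'E'
import numpy as np, cv2
from workcell import bot, hand, kinematics, get_obs, vision, hand_in
def snap(n,tag):
    d=vision.read_camera(n); cv2.imwrite(f'pics/{tag}.png',d['frame'][:,:,::-1]); np.savez(f'pics/{tag}.npz',f=d['frame'],K=d['intrinsics'],V=d['view']); return d
def load(tag):
    z=np.load(f'pics/{tag}.npz'); return z['f'],z['K'],z['V']
def ray(K,V,u,v):
    R,t=V[:3,:3],V[:3,3]; o=-R.T@t; d=R.T@np.linalg.inv(K)@np.array([u,v,1.]); return o,d/np.linalg.norm(d)
def onz(K,V,u,v,z):
    o,d=ray(K,V,u,v); return o+d*(z-o[2])/d[2]
def proj(K,V,p):
    c=V[:3,:3]@np.asarray(p)+V[:3,3]; q=K@c; return q[:2]/q[2]
def tri(*rs):
    A=np.zeros((3,3));b=np.zeros(3)
    for o,d in rs:
        P=np.eye(3)-np.outer(d,d);A+=P;b+=P@o
    p=np.linalg.solve(A,b); return p,[np.linalg.norm((np.eye(3)-np.outer(d,d))@(p-o)) for o,d in rs]
E
python3 - <<'E'
from h import *
for n in('scene','top','wrist'):
    d=snap(n,n+'0'); V=d['view']; print(n,np.round(-V[:3,:3].T@V[:3,3],3),d['intrinsics'][0,0])
o=get_obs();print(o['time_s'],o['position'],o['orientation'],bot.tcp_to_tips)
E
```

```text
scene [ 0.168 -0.784  1.046] 445.9378396396393
top [0.423 0.006 1.048] 435.5846833544478
wrist [ 0.286 -0.56   0.372] 425.7314856736654
0.15 [ 0.21583926 -0.58619815  0.24773988] [-0.12414791  0.69648813 -0.69578076  0.12401899] 0.017
```

View pics/scene0.png

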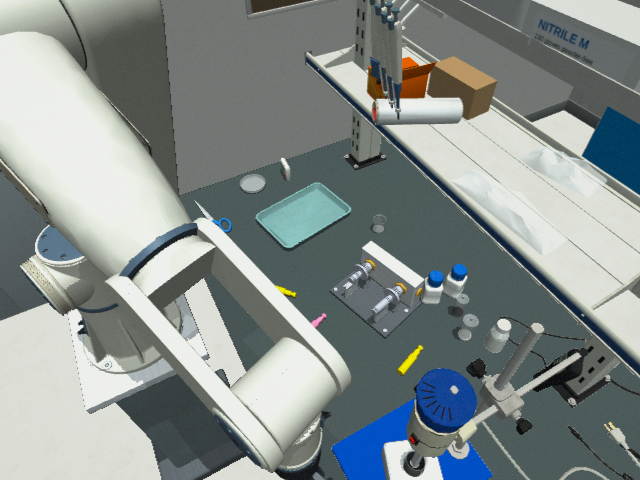

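View pics/top0.png

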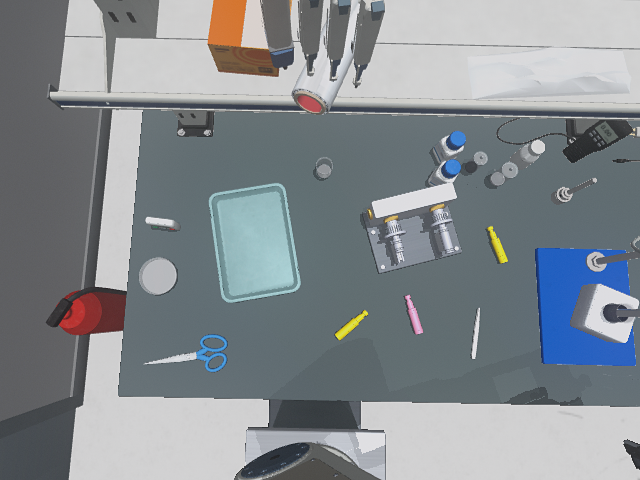

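Candidates for the long plug: the two in the couplers (top about (396,250) and (445,240)), pink at (413,315), yellow at (352,325) and (497,245). Pink and yellow are excluded, so I'll compare the two coupler plugs close up.

```bash
python3 - <<'E'
from h import *
f,K,V=load('top0'); c=f[170:290,350:480]; a=cv2.resize(c,None,fx=5,fy=5,interpolation=cv2.INTER_CUBIC)
cv2.imwrite('pics/ct.png',a[:,:,::-1])
f,K,V=load('scene0'); c=f[230:340,320:440]; a=cv2.resize(c,None,fx=5,fy=5,interpolation=cv2.INTER_CUBIC)
cv2.imwrite('pics/cs.png',a[:,:,::-1])
f,K,V=load('top0')
for n,p in dict(bl=(373,218),br=(457,192),fl=(381,272),fr=(462,252)).items(): print(n,onz(K,V,*p,0.01).round(3))
for n,p in dict(rail=(320,100),t1=(211,191),t2=(285,184),t3=(299,293),t4=(223,301)).items(): print(n,onz(K,V,*p,0.02).round(3))
E
```

```text
bl [ 0.648 -0.13   0.01 ]
br [ 0.717 -0.337  0.01 ]
fl [ 0.516 -0.149  0.01 ]
fr [ 0.568 -0.344  0.01 ]
rail [0.946 0.004 0.02 ]
t1 [0.704 0.265 0.02 ]
t2 [0.726 0.086 0.02 ]
t3 [0.462 0.045 0.02 ]
t4 [0.44  0.222 0.02 ]
```

View pics/ct.png

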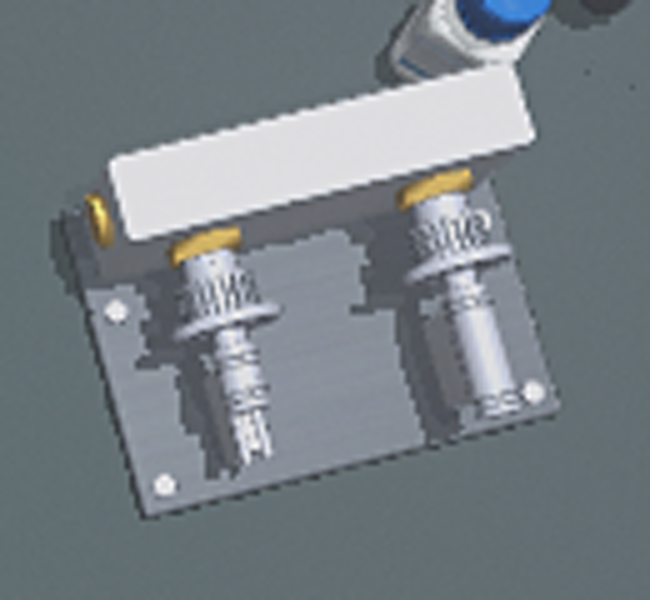

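View pics/cs.png

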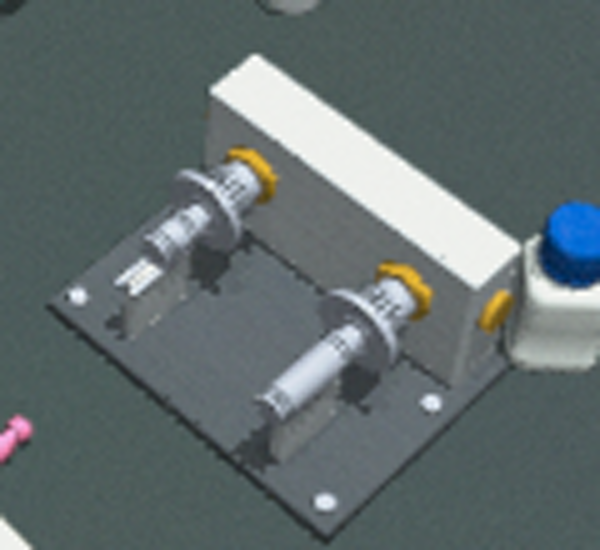

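View pics/wrist0.png

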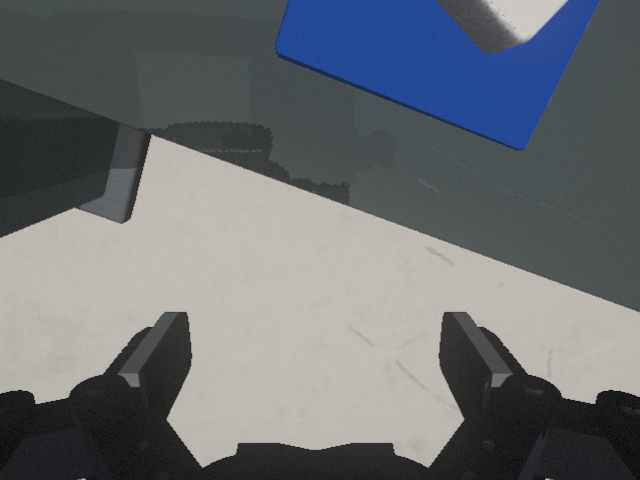

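```bash
python3 - <<'E'
from h import *
T=load('top0');S=load('scene0')
ct=lambda x,y:((x+.5)/5-.5+350,(y+.5)/5-.5+170)
cs=lambda x,y:((x+.5)/5-.5+320,(y+.5)/5-.5+230)
P={}
for n,p,w in [('BBL',(110,156),(110,95)),('BFL',(131,240),(70,95)),('BFR',(537,137),(70,-95)),('BBR',(515,64),(110,-95))]:
    P[n]=onz(T[1],T[2],*ct(*p),0.108); print(n,P[n].round(4),w)
for n,p in [('FL',(145,517)),('FR',(558,408))]: print(n,onz(T[1],T[2],*ct(*p),0.01).round(4))
# scene: corners block top
for n,p in [('BFL',(210,92)),('BFR',(473,290)),('BBR',(520,247)),('BBL',(255,55))]:
    q=onz(S[1],S[2],*cs(*p),0.108); print('scene',n,q.round(4)); r=tri(ray(*S[1:],*cs(*p)),ray(*T[1:],*ct(*{'BFL':(131,240),'BFR':(537,137),'BBR':(515,64),'BBL':(110,156)}[n]))); print('  tri',r[0].round(4),np.round(r[1],4))
A=np.array([[110,95],[70,95],[70,-95],[110,-95]])/1e3
B=np.array([P[n][:2] for n in('BBL','BFL','BFR','BBR')])
Ac=A-A.mean(0);Bc=B-B.mean(0)
th=np.arctan2((Ac[:,0]*Bc[:,1]-Ac[:,1]*Bc[:,0]).sum(),(Ac*Bc).sum())
R=np.array([[np.cos(th),-np.sin(th)],[np.sin(th),np.cos(th)]]);t=B.mean(0)-R@A.mean(0)
print('yaw',np.degrees(th),'origin',t,'resid',(B-A@R.T-t).round(4).tolist())
for n,m in dict(flange=(.026,-.055),plugend=(-.040,-.055),grip=(-.010,-.055)).items():
    w=np.r_[R@m+t,.07];u=proj(*T[1:],w);s=proj(*S[1:],w)
    print(n,w.round(4),'ct',((u-[350,170]+.5)*5-.5).round(0),'cs',((s-[320,230]+.5)*5-.5).round(0))
E
```

```text
BBL [ 0.6652 -0.1142  0.108 ] (110, 95)
BFL [ 0.6273 -0.1235  0.108 ] (70, 95)
BFR [ 0.6778 -0.3042  0.108 ] (70, -95)
BBR [ 0.7112 -0.2954  0.108 ] (110, -95)
FL [ 0.5138 -0.1435  0.01  ]
FR [ 0.5702 -0.3426  0.01  ]
scene BFL [ 0.6257 -0.1275  0.108 ]
  tri [ 0.6283 -0.1241  0.1031] [0.0002 0.0002]
scene BFR [ 0.6738 -0.3061  0.108 ]
  tri [ 0.6772 -0.3047  0.1048] [0.0015 0.0015]
scene BBR [ 0.7113 -0.2958  0.108 ]
  tri [ 0.7114 -0.2956  0.1076] [0.0001 0.0001]
scene BBL [ 0.6619 -0.1166  0.108 ]
  tri [ 0.6649 -0.1143  0.1046] [0.0012 0.0012]
yaw 14.894095695469208 origin [ 0.58341332 -0.23246206] resid [[-0.0001, -0.0019], [0.0007, -0.0008], [0.0023, 0.0021], [-0.0029, 0.0006]]
flange [ 0.6227 -0.2789  0.07  ] ct [459. 274.] cs [353. 334.]
plugend [ 0.5589 -0.2959  0.07  ] ct [500. 413.] cs [267. 408.]
grip [ 0.5879 -0.2882  0.07  ] ct [481. 350.] cs [307. 374.]
```

```bash
cat >> h.py <<'E'
TH=np.radians(14.894); O=np.array([0.58341,-0.23246])
def W(x,y,z): # manifold->world
    c,s=np.cos(TH),np.sin(TH); return np.array([O[0]+c*x-s*y,O[1]+s*x+c*y,z])
from scipy.spatial.transform import Rotation as Rr
def down(th,flip):
    z=np.array([-np.sin(th),np.cos(th),0])*(-1 if flip else 1); y=np.array([0,0,-1.]); x=np.cross(y,z)
    return Rr.from_matrix(np.c_[x,y,z]).as_quat()
E
python3 - <<'E'
from h import *
T=load('top0');S=load('scene0')
print('stirrer',tri(ray(*T[1:],613,312),ray(*S[1:],443,395)))
o=get_obs();R=Rr.from_quat(o['orientation']).as_matrix();print(R.round(2))
_,K,V=load('wrist0');print('cam in tool',(R.T@(-V[:3,:3].T@V[:3,3]-o['position'])).round(3))
for fl in(0,1):
  q=down(TH,fl)
  for p in[(.40,-.2,.3),W(-.06,-.055,.2),W(.012,-.055,.07),W(-.032,-.055,.07),(.583,.155,.03)]:
    j=kinematics.solve_ik(p,q);print(fl,None if j is None else np.round(j,2))
E
```

```text
stirrer (array([ 0.46920706, -0.57711844,  0.2246615 ]), [np.float64(0.044139859056549394), np.float64(0.04413985905654937)])
[[-0.94 -0.    0.35]
 [-0.35  0.   -0.94]
 [ 0.   -1.   -0.  ]]
cam in tool [-0.075 -0.124 -0.   ]
0 [-0.47  0.02  1.93 -0.    1.19 -2.3 ]
0 [-0.51  0.39  1.69 -0.    1.06 -2.34]
0 [-0.44  0.62  1.65 -0.    0.88 -2.27]
0 [-0.48  0.58  1.73 -0.    0.84 -2.31]
0 [ 0.26  0.6   1.82 -0.    0.73 -1.57]
1 [-0.47  0.02  1.93 -0.    1.19  0.84]
1 [-0.51  0.39  1.69 -0.    1.06  0.8 ]
1 [-0.44  0.62  1.65 -0.    0.88  0.87]
1 [-0.48  0.58  1.73 -0.    0.84  0.83]
1 [ 0.26  0.6   1.82 -0.    0.73  1.57]
```

```bash
python3 - <<'E'
from h import *
q=down(TH,1)
bot.reach((.38,-.25,.3),q)
bot.reach(W(-.09,-.055,.19),q)
hand.move_gripper(0.034,40)
d=snap('wrist','wrist1');snap('scene','scene1')
K,V=d['intrinsics'],d['view']
for n,m in dict(flange=(.026,-.055),plugend=(-.040,-.055),grip=(-.010,-.055)).items():
    print(n,proj(K,V,W(*m,.07)).round(1))
o=get_obs();print(o['time_s'],o['position'],o['gripper_width'],o['wrist_force'])
E
```

```text
flange [315.8  26.6]
plugend [315.7 154.7]
grip [315.8  99.1]
2.9583 [ 0.51056213 -0.30871527  0.19009968] 0.03404816126637412 [-0.67442621  0.02819389  0.18463755]
```

View pics/wrist1.png

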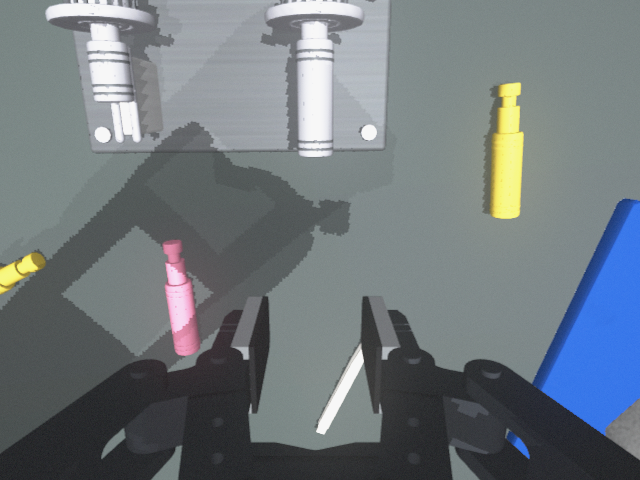

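The wrist view shows the right-coupler plug on column 315.5, with its flange near row 15–25 and its end at row 156. My prediction was (316,155), so the pose holds. Its grip is twice the left plug's, so this is the long plug. Next I'll lower the fingers astride it and push until contact.

```bash
python3 - <<'E'
from h import *
q=down(TH,1); ax=np.array([np.cos(TH),np.sin(TH),0])
bot.servo_line(W(.004,-.055,.19),q,.2)
bot.servo_line(W(.004,-.055,.072),None,.15)
o=get_obs();f0=o['wrist_force'];print(o['time_s'],f0.round(2) if hasattr(f0,'round') else f0,np.round(o['position'],4),W(.004,-.055,.072))
f0=np.array(f0);x=.004;c=None
while x<.026:
    x+=.0015; bot.servo_line(W(x,-.055,.072),None,.03)
    o=get_obs();f=(np.array(o['wrist_force'])-f0)
    print(round(x,4),(f@ax).round(2),f.round(1),round(o['time_s'],2))
    if f@ax<-4: c=x;break
print('contact',c)
snap('wrist','wrist2');snap('scene','scene2')
E
```

```text
4.5083 [-0.08 -0.43  0.42] [ 0.6019 -0.285   0.073 ] [ 0.60141235 -0.28458404  0.072     ]
0.0055 0.29 [ 0.1  0.7 -0.5] 4.76
0.007 0.4 [0.  1.4 0.2] 5.01
0.0085 -0.76 [-0.8  0.2  0.4] 5.26
0.01 -0.24 [-0.5  1.  -0.8] 5.51
0.0115 0.71 [ 0.7  0.2 -0.6] 5.76
0.013 0.75 [0.6 0.5 0.1] 6.01
0.0145 0.94 [ 0.6  1.3 -1. ] 6.26
0.016 -3.4 [-3.2 -1.1  0.7] 6.51
0.0175 -4.64 [-4.4 -1.7  1.7] 6.76
contact 0.017499999999999998
```

View pics/wrist2.png

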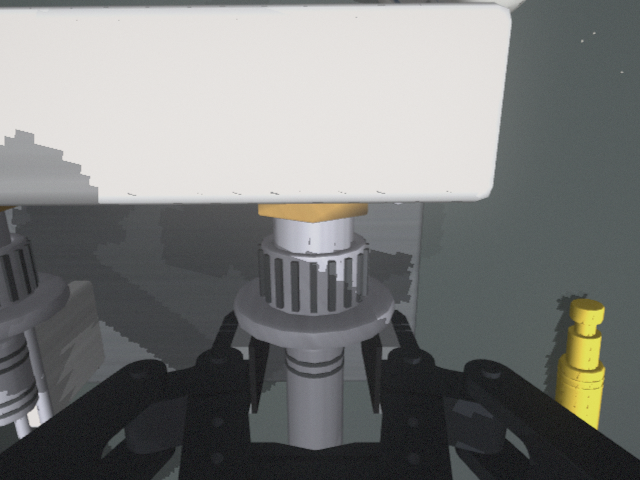

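The wrist view shows both fingers on the flange (rows 300–345), symmetric about the plug at column 315. Contact came at x≈0.0155, against 0.015 expected. Pushing on 11–12 mm.

```bash
python3 - <<'E'
from h import *
ax=np.array([np.cos(TH),np.sin(TH),0]);f0=np.array([-.08,-.43,.42])
x=.0175
for x in(.021,.024,.0265,.0275):
    bot.servo_line(W(x,-.055,.072),None,.04)
    o=get_obs();f=np.array(o['wrist_force'])-f0
    print(x,round(float((np.array(o['position'])-W(0,-.055,.072))@ax),4),(f@ax).round(2),f.round(1),round(o['time_s'],2))
bot.dwell(.5)
snap('wrist','wrist3');snap('scene','scene3')
f,_,_=load('scene3');cv2.imwrite('pics/cs3.png',cv2.resize(f[220:350,310:450],None,fx=4,fy=4)[:,:,::-1])
E
```

```text
0.021 0.0198 -8.01 [-7.4 -3.5  2.9] 7.11
0.024 0.0229 -6.29 [-5.9 -2.1  3.2] 7.36
0.0265 0.0246 -10.68 [-10.   -3.9   5. ] 7.61
0.0275 0.0254 -10.81 [-10.2  -3.7   4.5] 7.86
```

View pics/wrist3.png

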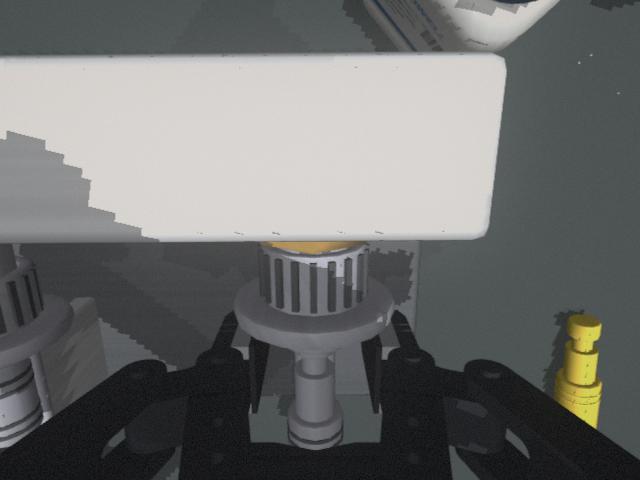

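View pics/cs3.png

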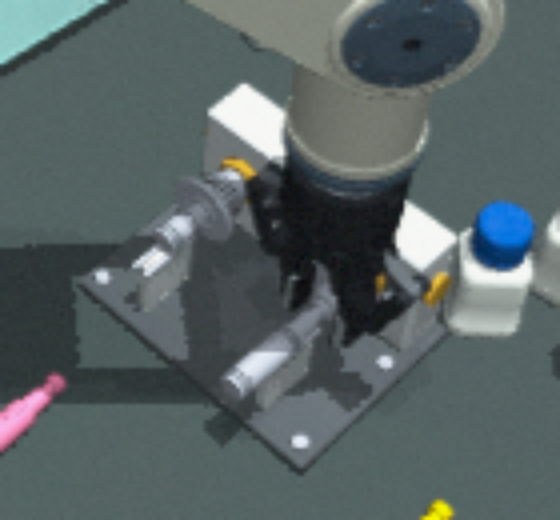

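The plug has popped: the narrow tip shows at wrist (315,385), ahead of the flange. Next I'll let the sleeve home and check it, then move over the grip.

```bash
python3 - <<'E'
from h import *
ax=np.array([np.cos(TH),np.sin(TH),0])
bot.servo_line(W(.008,-.055,.072),None,.06)
bot.servo_line(W(-.026,-.055,.0785),None,.1)
bot.dwell(.2)
o=get_obs();print(o['time_s'],np.round(o['position'],4),W(-.026,-.055,.0785).round(4),np.round(o['wrist_force'],1))
d=snap('wrist','wrist4');K,V=d['intrinsics'],d['view']
for n,m in dict(flangehome_top=(.026,-.055,.096),flL=(.026,-.029,.07),flR=(.026,-.081,.07),plugtop_origin=(-.002,-.055,.08),end=(-.062,-.055,.08)).items(): print(n,proj(K,V,W(*m)).round(0))
f=d['frame'];cv2.imwrite('pics/w4.png',f[:,:,::-1])
E
```

```text
9.6333 [ 0.5728 -0.2922  0.0785] [ 0.5724 -0.2923  0.0785] [-1.1 -0.5 -0.7]
flangehome_top [317. 204.]
flL [234. 186.]
flR [399. 186.]
plugtop_origin [316. 281.]
end [316. 439.]
```

View pics/w4.png

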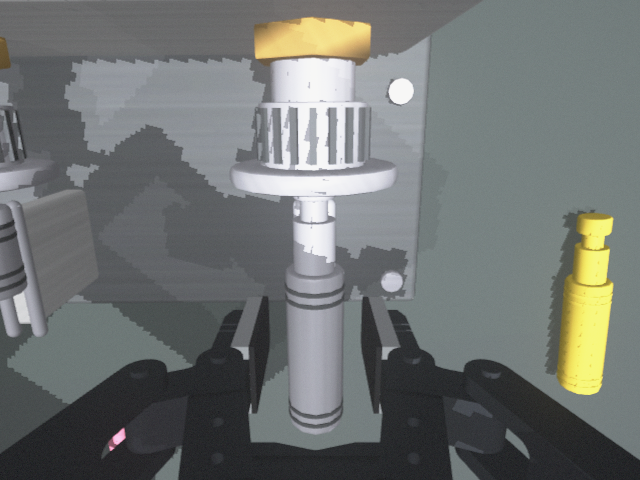

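The sleeve is back, with the flange free of the fingers and the plug tip showing clear of it at (314,215). The grip spans rows 270–430, centred between the pads at column 315. Closing on it and drawing it out along -x.

```bash
python3 - <<'E'
from h import *
f,K,V=load('wrist4')
print('pred Lflange right edge',proj(K,V,W(.026,.029,.07)),'R left edge',proj(K,V,W(.026,-.029,.07)))
hand.move_gripper(0.0,50)
o=get_obs();print(o['time_s'],o['gripper_width'],np.round(o['wrist_force'],1))
bot.servo_line(W(-.046,-.055,.0785),None,.08)
o=get_obs();print(np.round(o['wrist_force'],1),o['gripper_width'])
bot.servo_line(W(-.095,-.055,.079),None,.12)
bot.servo_line(W(-.095,-.055,.19),None,.15)
o=get_obs();print(o['time_s'],o['gripper_width'],np.round(o['wrist_force'],1))
snap('wrist','wrist5');snap('scene','scene5');snap('top','top5')
E
```

```text
pred Lflange right edge [ 49.4098443  186.18255475] R left edge [233.64622007 186.28198294]
9.9583 0.01789330195143454 [-0.2  1.7  1.4]
[ 0.2 -0.5 -0. ] 0.018019779856479047
11.8083 0.018132505797297468 [-0.8 -0.4 -1.9]
```

View pics/wrist5.png

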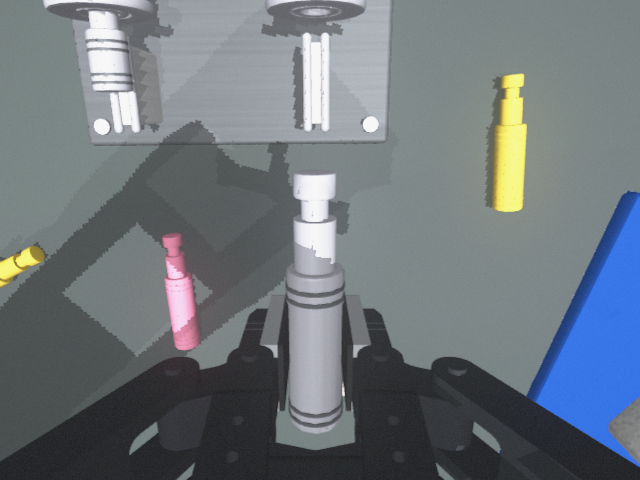

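View pics/scene5.png

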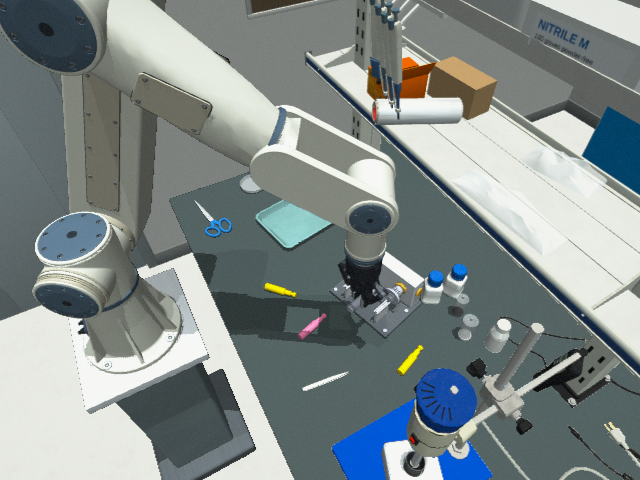

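The plug is held level, tip at wrist (315,185). Both flanges sit at the same row (lip ≈19), so the long plug's sleeve is fully home, and the short plug is still seated. Carrying it to the tray.

```bash
python3 - <<'E'
from h import *
q=down(TH,1)
bot.servo_line((.575,.155,.19),q,.25)
bot.dwell(.3)
f0=np.array(get_obs()['wrist_force'])
bot.servo_line((.575,.155,.06),None,.15)
bot.servo_line((.575,.155,.028),None,.06)
bot.dwell(.2)
f0=np.array(get_obs()['wrist_force']);z=.028
while z>.0185:
    z-=.001;bot.servo_line((.575,.155,z),None,.02)
    o=get_obs();f=np.array(o['wrist_force'])-f0;print(round(z,4),round(o['position'][2],4),f.round(1))
    if f[2]>3.5:break
snap('scene','scene6');snap('wrist','wrist6');print(o['time_s'])
f,_,_=load('scene6');cv2.imwrite('pics/cs6.png',cv2.resize(f[150:270,230:380],None,fx=4,fy=4)[:,:,::-1])
E
```

```text
0.027 0.0271 [-0.6  1.1  0.6]
0.026 0.0259 [0.1 0.2 0.5]
0.025 0.0249 [-0.7  0.4 -0.5]
0.024 0.0239 [0.2 1.  0.4]
0.023 0.0229 [-0.1 -0.5  0.7]
0.022 0.0219 [-0.3  0.3  0.1]
0.021 0.0213 [-1.   0.3  5.1]
17.9417
```

View pics/cs6.png

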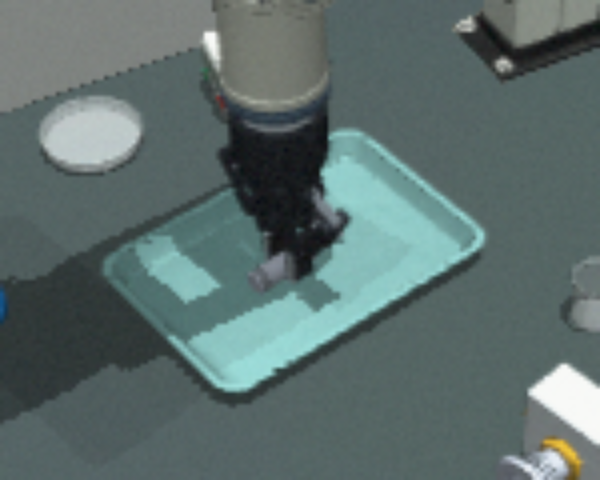

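View pics/wrist6.png

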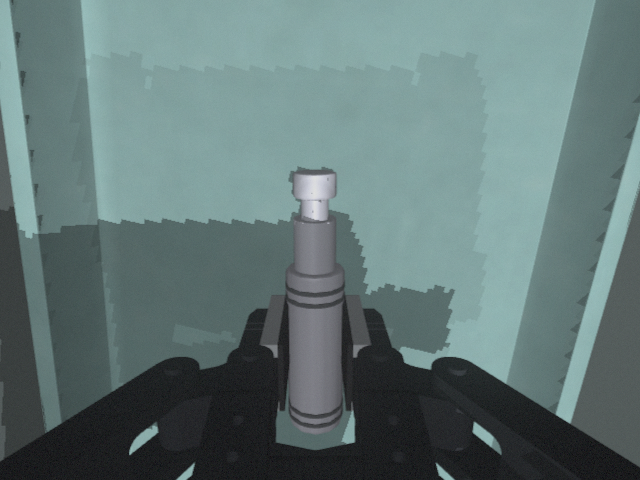

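Floor contact came at tcp z 0.0213 against 0.0215 expected, and the plug is well inside the tray. Releasing.

```bash
python3 - <<'E'
from h import *
for w in(.021,.024,.032,.05):
    hand.move_gripper(w,20)
bot.dwell(.3)
bot.servo_line((.575,.155,.08),None,.08)
bot.servo_line((.50,.13,.22),None,.15)
o=get_obs();print(o['time_s'],o['gripper_width'],np.round(o['wrist_force'],1))
snap('wrist','wrist7')
bot.reach((.36,-.05,.35),down(TH,1));bot.dwell(.5)
snap('top','top7');snap('scene','scene7');print(get_obs()['time_s'])
a,K,V=load('top7');b,_,_=load('top0')
cv2.imwrite('pics/t7.png',np.hstack([cv2.resize(a[140:320,120:480],(800,400))])[:,:,::-1])
c=cv2.resize(a[170:290,350:480],None,fx=3,fy=3,interpolation=cv2.INTER_CUBIC);e=cv2.resize(b[170:290,350:480],None,fx=3,fy=3,interpolation=cv2.INTER_CUBIC)
cv2.imwrite('pics/m7.png',np.hstack([e,c])[:,:,::-1])
E
```

```text
21.4583 0.05034113260122496 [-0.4 -0.1 -0.4]
23.1333
```

View pics/wrist7.png

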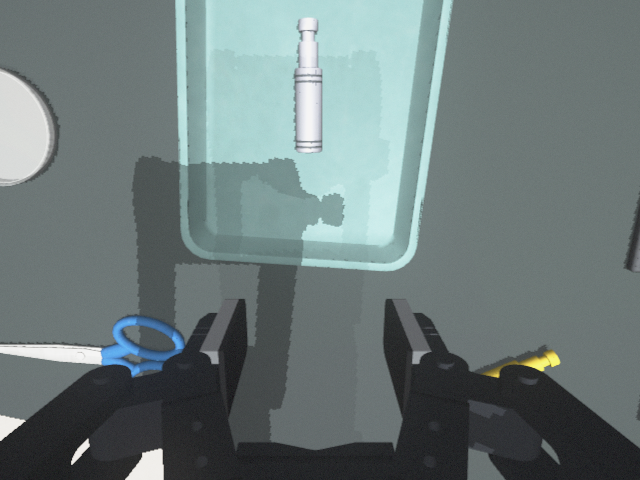

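View pics/t7.png

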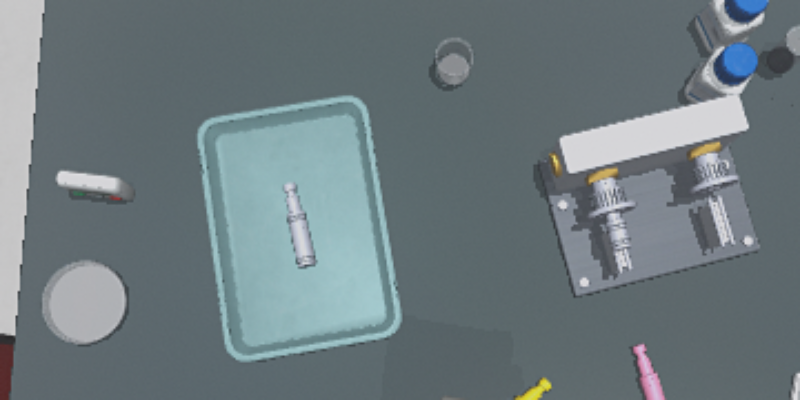

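View pics/m7.png

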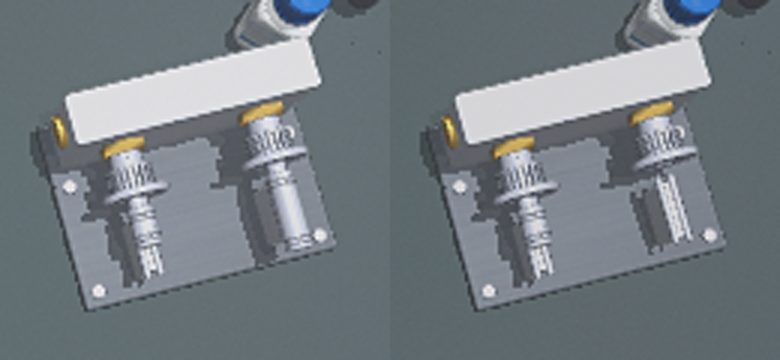

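The long plug lies in the middle of the tray. The before and after crops show both flanges unmoved, the short plug still seated, and the bystanders in place. Handing in.

```bash
python3 -c "
from h import *
hand_in()"
```

```text
the job is handed in; nothing more can be done
```

The long plug is out of the manifold and lying level near the middle of the tray. I handed the job in at about 23 s; `hand_in` gives no verdict.

- **Release:** the long plug was in the right coupler. I pushed the sleeve back about 10 mm, with force readings up to about 11 N. The plug popped forward, and I then let the sleeve spring home.
- **Placing:** I drew the plug out along the axis and lowered it until it touched the tray floor, at about 5 N and 0.2 mm from the expected height. Then I released it.
- **Last checks:** the overhead pictures show both flanges at their starting positions, the short plug still seated, and no visible movement of the bystanders or tray. The gripper was clear of everything.
- **Disagreement:** in the close wrist view just before the grasp, my predicted points for the flange and plug were all about 9 pixels (roughly 3 mm) off. The offset was the same for every point, so I took it as calibration error. The later pictures, showing both flanges level, agree with that.

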